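# Fit an angle under a lapped sheet and hold it for tacking

### The arm

A 6-joint arm with a two-finger parallel gripper is mounted at the origin on the work surface. World frame = base frame: x ahead of the robot, y to its left, z up, the work surface at z = 0. Lengths are in m, angles in rad, forces in N, time in s.
With the tool pointing down it reaches from about 0.375 to 0.975 m from the base axis. Payload 3.8 kg.
Tool frame: the origin (TCP) lies midway between the tips of the shut fingers; the grasp point (between the pads) lies 19 mm behind it; x points along the fingers, z is the direction in which the jaws open and shut, and the axes are right-handed (so a half turn about x gives the same grasp; the last joint's range is limited). The gripper opens to 85 mm and grips with 20 to 120 N. Pads are 22 mm wide; open, the fingers measure 114 mm over their backs; the gripper's body (76 mm by 85 mm) begins 54 mm behind the grasp point. The pads swing forward as they close: fully open they stand 13 mm farther back than shut.
Start: joints at [-1.166, 0.264, 1.604, -0, 1.274, -0.037], TCP at [0.289, -0.61, 0.231] pointing down, gripper open.
Joint ranges: [-2.63, 2.63], [-0.94, 2.18], [0.31, 2.57], [-1.31, 4.45], [0, 2.66], [-2.55, 2.55]. Speed limits (rad/s): [2.57, 2.57, 3.14, 3.14, 3.14, 3.14].

### API

Orientations are given as a rotation vector (axis times angle).
In Python, from workcell import * gives the robot as it stands. The module is installed in compiled form; this text tells all that it offers.
- The arm moves only by the tool carry_out, never from a script. Its arguments are lists of equal length, an entry for each row: "offset": the shift along the tool's x, y, z in cm, a list of three; "delta_rot": the turn, a rotation vector about the tool's x, y, z in degrees, a list of three. A call has exactly 5 rows; each row shifts and turns the commanded pose from where the row before left it, along the tool's axes as they then stand; what a row does not reach is not made up. A row lasts 1/12 s, in which the tool goes at most 41.7 mm and 7.16 degrees, less where a joint would pass 70% of its speed; a pose out of reach is approached as far as the arm can. A call is refused whole if a number of a shift passes 4.17 or a number of a turn 7.16, either way. A call with a gripper value outside its range is refused whole. "fingers" is the opening, from -1 (shut) to 1 (fully open), set as the call begins (left out, the last holds). The fingers move at their own pace and stop on an object; "newtons" is the grip in N (left out, the last holds). Time passes only in rows, so rows that do not move let the fingers close, or fill a call up. It gives the time, the measured TCP pose, the force and the opening at its end, in the units of the state.
- read_state(): the state, without advancing time (a new reading comes with each control period).
- read_camera(name): name is "scene" or "side" or "wrist"; returns (picture, depth): 420x560x3 uint8, red, green, blue; 420x560 float32, m along the optical axis (not along the pixel's ray), 0 where there is no reading.
- get_calibration(name): a dict with "fx", "fy", "cx", "cy" (pixels), "R" (3x3) and "t" (3): a world point X has camera coordinates R X + t; the wrist camera has in their place "mount" (4x4, takes a point from camera to tool coordinates, whose origin is the TCP and whose axes are the tool frame's). Camera axes: x right, y down, z forward; pixel columns grow to the right and rows downward; lengths in m; the calibration is good to about 2 mm. The wrist camera is an equidistant fisheye: a pixel r from the principal point sees the ray r / f radians off the axis. A picture is of the moment at which its call begins: read the wrist's pose just before it. get_calibration takes no time and is no camera call.
- finish_job(): hands the job in, once; it reports no verdict.
The state is a dict: "time": time; "q": joint angles; "joint_vel": joint speeds; "joint_torque": joint torques, N m; "tool_pos": TCP position; "tcp_rot": TCP orientation; "wrist_force": force on the tool from outside, world axes, zero at the start; "torque": the same for the moment, N m; "width": opening from 0.0 (shut) to 1.0 (fully open).
Only numpy, scipy, OpenCV 4.12 (cv2) and the standard library are available. Lean on these libraries where they do the work, as an engineer would, in place of code of your own. Each camera call takes 0.05 s, during which the arm holds its last target. There are 200 camera calls.

### The job

Fit up the loose steel angle for its tack weld: pick it up off the bench, lay it on the base plate and slide the edge of its flat leg under the lapped sheet, square and with its whole length under the sheet, until it is home against the packing bar. The sheet is only tacked along its back edge, so do not lift it, and leave the welded tee, the hammer and the brush alone. Finish holding: keep the gripper on the angle, pressing it down flat on the base plate with a steady push of about 10 N, and do not let go.

Things in the scene. Friction and masses are not known exactly. Their poses are not given: they have to be found in the camera images.
- base_plate: Bare steel base plate, 240 (x) x 220 (y) x 10 mm thick, fixed on the bench top (bench top at height 0); origin at the centre of its underside, z up. Its x axis points the way the angle is slid in (away from the robot, turned up to 0.3 rad). It carries the packing bar and lapped sheet. Steel slides on it with friction about 0.3.
- bar_face (a point): Middle of the foot of the packing bar's front face, on the plate's top (10 mm above the bench), 45 mm ahead of the plate's origin in x: where the middle of the angle's toe belongs. Axes as the plate's. The bar, fixed to the plate, is 40 (x) x 180 (y) x 11 mm high and lies behind this face.
- lap_edge (a point): Middle of the lower front edge of the lapped sheet (70 in x, 180 in y, 3 mm thick), which lies on the bar and overhangs its front face by 30 mm towards the robot. The slot under the overhang, above the base plate, is 11 mm high (10 to 21 mm above the bench) and 30 mm deep, open in front and at both ends.
- lap (a joint): Angle (rad) by which the lapped sheet is bent up about the tacks on its back edge, 70 mm behind its front edge: 0 flat on the packing bar, 0.04 is 3 mm up at the front edge. It bends up under 2 to 3 N at the front edge, and springs back.
- angle: Loose steel angle, an L-section 110 mm long (its y), legs 8 mm thick, 0.74 to 0.86 kg: a flat leg 75 mm wide (x) lying on the bench, an upright leg along its back edge, 50 mm high over all. Origin at the centre of the flat leg's underside; x points from upright leg to toe (free edge), z up. Starts on the bench left or right of the base plate, x within 0.5 rad of the robot's x.
- angle_upright (a point): Centre of the angle's upright leg, the place to grip it (8 mm thick along x, 42 mm high above the flat leg, 110 mm long in y): 33.5 mm behind the origin in x and 29 mm above the underside. Axes as the angle's.
- angle_toe (a point): Middle of the angle's toe, the free edge of the flat leg, at the underside, 37.5 mm ahead of the origin in x.
- tee: Bystander: a finished welded tee of the same steel, flat plate 80 (x) x 100 (y) x 8 mm with a plate 8 mm thick standing along its MIDDLE, 58 mm high over all, 0.8 kg; origin at the centre of its underside. It lies on the other side of the base plate from the angle.
- hammer: Bystander: chipping hammer lying on the bench, 205 mm long, head 120 mm across, 26 mm high; origin under the handle's middle, handle along its x.
- brush: Bystander: wire brush lying on the bench, 250 x 30 x 41 mm; origin at the centre of its underside, handle along its x.
Mind the look-alikes: they are no part of the job. What is shaped like the angle but green or turquoise is not meant.

How it is judged:
By the outcome, as a careful person would: the job done as asked, in the order asked, and still so for the second after the job is handed in, while the arm keeps its last pose, push and grip.
It also fails if it takes over 45 s, if anything falls off the work surface, if the arm or the gripper's body presses on something with over 40 N, if the wrist force passes 120 N, or if a joint passes its speed limit or range.

## Working session

There is one attempt and no reset: what is moved stays moved. The work goes in short steps, Python scripts to look and compute and a tool call to move; the robot and the scene stay as the last step left them, time stands still between calls to the robot, and variables do not carry over. Pictures are saved under pics/ and viewed, about 8 in all and at most 12, crops included, and the job is handed in when it is done.

Besides the shell and the picture viewer there is one more tool, called as a command line: name --argument value ..., lists and objects as JSON in quotes. carry_out: Moves the arm, as the interface text tells. Its arguments: {"type":"object","properties":{"offset":{"type":"array"},"delta_rot":{"type":"array"},"fingers":{"type":"number"},"newtons":{"type":"number"}},"required":["offset","delta_rot"]}

```bash
mkdir -p pics; python3 - <<'E'
from workcell import *
import cv2,numpy as np
print(read_state())
for n in("scene","side"):
    p,d=read_camera(n); np.savez(f"pics/{n}.npz",p=p,d=d); cv2.imwrite(f"pics/{n}.png",p[:,:,::-1]); print(n,get_calibration(n))
print(get_calibration("wrist"))
E
```

```text
{'time': 0.0, 'q': array([-1.16589512e+00,  2.64755911e-01,  1.60535265e+00,  3.91748032e-05,
        1.27368575e+00, -3.69103123e-02]), 'joint_vel': array([ 0.00157496,  0.00092925, -0.00140324, -0.001421  ,  0.00011822,
        0.00088066]), 'joint_torque': array([-1.63413388e-03, -5.15115523e+01, -3.67310858e+01, -2.59299059e-04,
        1.28886499e-02,  3.35646604e-06]), 'tool_pos': array([ 0.28833713, -0.60952653,  0.22997168]), 'tcp_rot': array([ 0.87919312,  1.38823644, -0.87709773]), 'wrist_force': array([-0.38040517, -0.63472694, -0.39980099]), 'torque': array([ 0.01399246,  0.00196382, -0.05073738]), 'width': 1.0057631085894567}
scene {'fx': 446.2163522281843, 'fy': 446.2163522281843, 'cx': 273.0978057255224, 'cy': 205.9291273719003, 'R': array([[-0.84666884,  0.53205955,  0.00803233],
       [ 0.42801344,  0.68991324, -0.58380152],
       [-0.31615878, -0.49084861, -0.81185668]]), 't': array([ 0.43535335, -0.16602545,  1.29274251])}
side {'fx': 436.2899156430677, 'fy': 436.2899156430677, 'cx': 280.63048833309057, 'cy': 211.55157384925127, 'R': array([[-0.98430216, -0.17626504, -0.00893887],
       [-0.11012482,  0.65296198, -0.74934182],
       [ 0.1379195 , -0.73659438, -0.66212304]]), 't': array([0.4834928 , 0.12242002, 1.10425221])}
{'fx': 325.19226210127806, 'fy': 325.19226210127806, 'cx': 275.7475440258041, 'cy': 207.24112987322323, 'mount': array([[ 2.35410269e-04, -3.13412000e-01,  9.49617219e-01,
        -1.42747946e-01],
       [ 1.63175898e-03, -9.49615861e-01, -3.13411957e-01,
         7.96721891e-02],
       [ 9.99998641e-01,  1.62332682e-03,  2.87863522e-04,
         6.81503768e-04],
       [ 0.00000000e+00,  0.00000000e+00,  0.00000000e+00,
         1.00000000e+00]])}
```

View pics/scene.png

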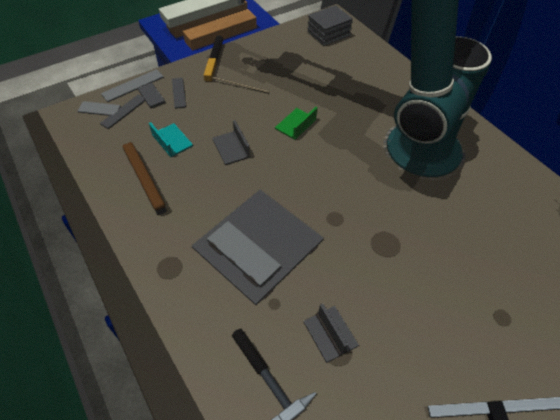

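View pics/side.png

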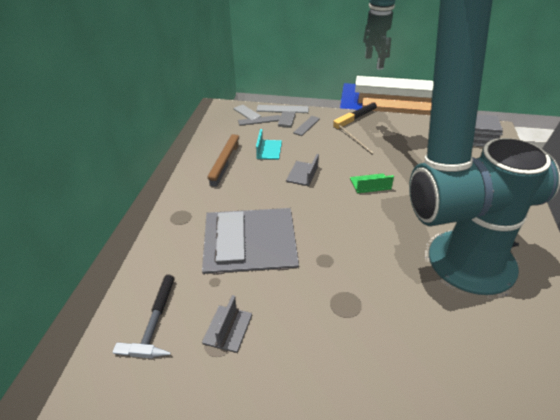

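The scene picture shows three L-shapes: grey at (232,145), turquoise at (170,140) and green at (297,122). The tee is at (330,332) and the plate, bar and sheet at (258,245). The bare-steel grey L at (232,145), side view (304,170), fits the description. I'll confirm it in a crop and measure.

```bash
cat > h.py <<'E'
import cv2,numpy as np
from workcell import *
def cloud(n,p,d):
    c=get_calibration(n); v,u=np.mgrid[:420,:560]
    P=np.stack([(u-c["cx"])/c["fx"]*d,(v-c["cy"])/c["fy"]*d,d],-1)
    return (P-c["t"])@c["R"]
E
python3 - <<'E'
from h import *
Z={n:np.load(f"pics/{n}.npz") for n in("scene","side")}
box={"scene":{"angle":(205,258,118,168),"plate":(185,330,185,308)},"side":{"angle":(282,325,148,190),"plate":(195,305,200,280)}}
ims=[]
for n in Z:
    p,d=Z[n]["p"],Z[n]["d"]; X=cloud(n,p,d)
    u0,u1,v0,v1=box[n]["angle"]; ims.append(cv2.resize(p[v0-5:v1+5,u0-5:u1+5],(400,400),interpolation=3))
    for k,(u0,u1,v0,v1) in box[n].items():
        Y=X[v0:v1,u0:u1].reshape(-1,3); Y=Y[d[v0:v1,u0:u1].ravel()>0]
        print(n,k,"hist",np.histogram(Y[:,2],np.arange(-.006,.07,.004))[0])
        for lo,hi in ((.004,.065),(.005,.012),(.015,.065),(.018,.03),(.044,.06)):
            S=Y[(Y[:,2]>lo)&(Y[:,2]<hi)]
            if len(S)>20:
                r=cv2.minAreaRect(S[:,:2].astype(np.float32)*1000); print("  ",lo,hi,len(S),np.round(r[0],1),np.round(r[1],1),round(r[2],1),'z',np.median(S[:,2]).round(4))
cv2.imwrite("pics/crop.png",np.hstack(ims)[:,:,::-1])
E
```

```text
scene angle hist [ 29 850 833 380 313  29  12  17  14  15  15  13  16  21  68   8   0   0
   0]
   0.004 0.065 1181 [ 464.6 -315.1] [198.7 157.6] 59.0 z 0.0096
   0.005 0.012 679 [ 462.7 -313. ] [197.1 152.2] 59.0 z 0.0091
   0.015 0.065 213 [ 458.1 -291.8] [113.6  46. ] 79.6 z 0.0438
   0.018 0.03 43 [ 444.1 -286.3] [107.8   6.1] 84.4 z 0.0232
   0.044 0.06 106 [ 440.6 -287.4] [108.8   8.9] 81.2 z 0.0512
scene plate hist [ 237 5797 3974 1220 3934  531   84 1202  756   10    0    0    0    0
    2   10   11    0    0]
   0.004 0.065 8606 [578.4  22.6] [372.6 387.9] 58.2 z 0.012
   0.005 0.012 3733 [573.4  12.7] [349.  369.5] 58.2 z 0.0104
   0.015 0.065 2262 [549.8  78.6] [235.6 344.7] 18.5 z 0.0253
   0.018 0.03 2042 [621.3  33.4] [ 77.1 182.4] 14.2 z 0.0255
side angle hist [382 797 197 246  24  11   8  13  11  15   9  10  17  41  14   0   0   0
   0]
   0.004 0.065 537 [ 474.6 -294.9] [109.8 168.4] 14.7 z 0.0078
   0.005 0.012 337 [ 474.3 -290.2] [116.9  75.7] 81.2 z 0.0072
   0.015 0.065 146 [ 441.8 -285. ] [118.9   9.1] 82.0 z 0.0408
   0.018 0.03 32 [ 438.3 -287.7] [112.3   6.6] 78.8 z 0.0251
   0.044 0.06 67 [ 441.8 -285.4] [109.3   9.1] 82.2 z 0.0487
side plate hist [ 682 2464  333 2677 1260   29  286  998   45    0    0    0    0    0
    0    0    0    0    0]
   0.004 0.065 5419 [570.9  14.1] [254.9 273.1] 17.2 z 0.0099
   0.005 0.012 3855 [575.7  10. ] [239.9 253. ] 14.5 z 0.0092
   0.015 0.065 1343 [621.5  34.8] [ 71.4 185.7] 14.0 z 0.0232
   0.018 0.03 1329 [621.5  34.8] [ 71.4 185.7] 14.0 z 0.0232
```

View pics/crop.png

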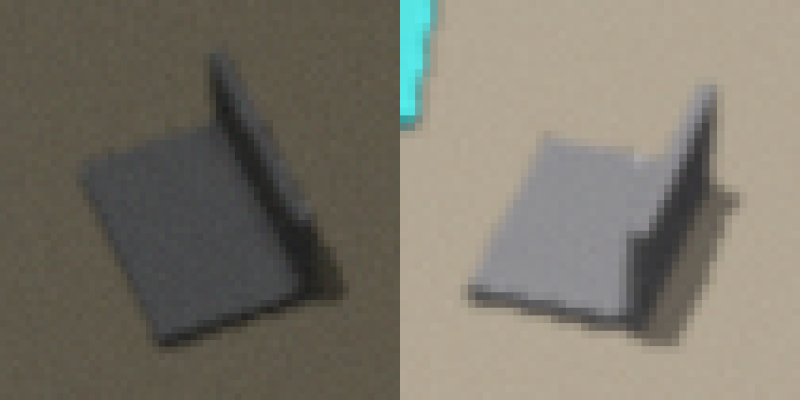

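The crop confirms it: a plain grey L with its upright on the robot side and its flat leg pointing away. The turquoise one is only visible at the corner. The estimates are:

| Item | Position (mm) | Yaw |
|---|---|---|
| Upright centre | (441, -286) | about -8.6° |
| Sheet centre | (621.5, 34) | about 14.1° |

Next is a helper that works out moves.

```bash
cat >> h.py <<'E'
from scipy.spatial.transform import Rotation as Ro
def goal(x,y,z,yaw):  # TCP mm, yaw deg of tool z (jaw axis), tool x down
    s=read_state(); R0=Ro.from_rotvec(s["tcp_rot"]); best=None
    for f in (0,180):
        a=np.radians(yaw+f); tz=np.array([np.cos(a),np.sin(a),0]); tx=np.array([0,0,-1.]); 
        R1=Ro.from_matrix(np.stack([tx,np.cross(tz,tx),tz],1)); r=np.degrees((R0.inv()*R1).as_rotvec())
        if best is None or np.linalg.norm(r)<np.linalg.norm(best[0]): best=(r,R1)
    dp=np.array([x,y,z])/10-s["tool_pos"]*100
    print("t",round(s["time"],2),"pos",np.round(s["tool_pos"]*1000,1),"F",np.round(s["wrist_force"],1),"M",np.round(s["torque"],2),"w",round(s["width"],3),"q6",round(s["q"][5],2))
    print("rot deg tool",best[0].round(2)," shift cm now-axes",R0.inv().apply(dp).round(2)," after-turn",best[1].inv().apply(dp).round(2))
E
python3 -c "
from h import *
goal(441,-286.4,130,-8.6)"
```

```text
t 0.1 pos [ 288.4 -609.6  230.1] F [ 0.4 -0.5  0.9] M [ 0.   -0.03 -0.01] w 1.0 q6 -0.04
rot deg tool [-56.09  -0.11  -0.06]  shift cm now-axes [ 10.06  27.62 -22.67]  after-turn [10.01 34.24 10.26]
```

carry_out --offset '[[0, 0, 0], [0, 0, 0], [0, 0, 0], [0, 0, 0], [0, 0, 0]]' --delta_rot '[[-7, 0, 0], [-7, 0, 0], [-7, 0, 0], [-7, 0, 0], [-7, 0, 0]]' --fingers 1 --newtons 80

```text
time: 0.52
tool_pos: [0.2884, -0.6098, 0.2305]
tcp_rot: [0.402, 1.534, -0.401]
wrist_force: [-0.1, -0.3, 0.1]
width: 0.995
```

carry_out --offset '[[0, 0, 0], [0, 0, 0], [0, 0, 0], [0, 3.5, 1], [0, 3.5, 1]]' --delta_rot '[[-7, 0, 0], [-7, 0, 0], [-7, 0, 0], [0, 0, 0], [0, 0, 0]]'

```text
time: 0.93
tool_pos: [0.3182, -0.5442, 0.2301]
tcp_rot: [0.122, 1.568, -0.12]
wrist_force: [1.4, 0.7, 0.3]
width: 1.002
```

carry_out --offset '[[0, 3.5, 1], [1, 3.5, 1], [1, 3.5, 1], [1, 3.5, 1], [1, 3.5, 1]]' --delta_rot '[[0, 0, 0], [0, 0, 0], [0, 0, 0], [0, 0, 0], [0, 0, 0]]'

```text
time: 1.35
tool_pos: [0.3949, -0.3767, 0.1905]
tcp_rot: [0.12, 1.568, -0.119]
wrist_force: [0.5, 0.0, -1.0]
width: 0.998
```

```bash
python3 -c "
from h import *
goal(441,-286.4,130,-8.6)"
```

```text
t 1.35 pos [ 394.9 -376.7  190.5] F [ 0.5  0.  -1. ] M [ 0.04 -0.04  0.01] w 0.998 q6 -0.66
rot deg tool [-0.11 -0.02 -0.02]  shift cm now-axes [6.05 9.62 3.19]  after-turn [6.05 9.62 3.21]
```

carry_out --offset '[[0, 3.2, 1.1], [0.5, 3.2, 1.1], [0.5, 3.2, 1], [1, 0, 0], [0, 0, 0]]' --delta_rot '[[0, 0, 0], [0, 0, 0], [0, 0, 0], [0, 0, 0], [0, 0, 0]]'

```text
time: 1.77
tool_pos: [0.4402, -0.2861, 0.169]
tcp_rot: [0.118, 1.571, -0.115]
wrist_force: [0.1, -0.4, -0.0]
width: 0.998
```

```bash
cat >> h.py <<'E'
def wrist(name):
    s=read_state(); p,d=read_camera("wrist"); c=get_calibration("wrist"); v,u=np.mgrid[:420,:560]
    a,b=(u-c["cx"])/c["fx"],(v-c["cy"])/c["fy"]; th=np.hypot(a,b)+1e-9; k=np.tan(np.minimum(th,1.4))/th
    P=np.stack([a*k*d,b*k*d,d],-1); m=c["mount"]; P=P@m[:3,:3].T+m[:3,3]
    X=P@Ro.from_rotvec(s["tcp_rot"]).as_matrix().T+s["tool_pos"]; X[(d<=0)|(th>1.3)]=np.nan
    cv2.imwrite(f"pics/{name}.png",p[:,:,::-1]); np.savez(f"pics/{name}.npz",p=p,X=X); return p,X*1000
def rects(X,xy,R,bands):
    Y=X[np.hypot(X[...,0]-xy[0],X[...,1]-xy[1])<R]
    print("hist",np.histogram(Y[:,2],np.arange(-6,70,4))[0])
    for lo,hi in bands:
        S=Y[(Y[:,2]>lo)&(Y[:,2]<hi)]
        if len(S)>20:
            r=cv2.minAreaRect(S[:,:2].astype(np.float32)); print(lo,hi,len(S),np.round(r[0],1),np.round(r[1],1),round(r[2],1),'z',S[:,2].mean().round(1))
E
python3 -c "
from h import *
p,X=wrist('w1'); rects(X,(465,-289),85,[(5,12),(15,56),(20,44),(44,56)])
goal(441,-286.4,100,-8.6)"
```

```text
hist [   15 12967    94  6965   254     8     1     6     2     7     3     6
     3   562   590     0     0     0]
5 12 7204 [ 475.1 -295.1] [110.7  75.3] 82.2 z 8.2
15 56 1186 [ 441.2 -289.9] [109.7   7.8] 81.6 z 49.5
20 44 28 [ 449.2 -236. ] [0.8 7.8] 79.2 z 33.1
44 56 1152 [ 441.2 -290. ] [109.4   7.6] 81.5 z 50.0
t 1.82 pos [ 440.1 -287.4  169.8] F [-0.7  0.2 -0.4] M [-0.04  0.   -0.05] w 0.998 q6 -0.48
rot deg tool [ 0.03 -0.16 -0.05]  shift cm now-axes [6.98 0.11 0.09]  after-turn [6.98 0.12 0.07]
```

View pics/w1.png

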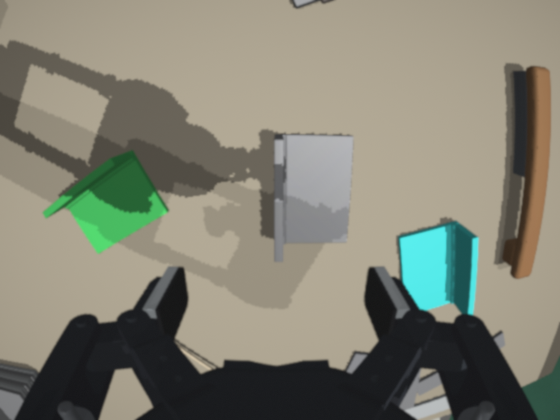

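The wrist picture shows the grey angle centred at (315,190), its upright being the line at column 280. The green and turquoise parts are well clear. I'll descend onto the upright.

carry_out --offset '[[3, 0, 0.1], [4, 0, 0], [4, 0, 0], [2.5, 0, 0], [0, 0, 0]]' --delta_rot '[[0.3, 0, 0], [0, 0, 0], [0, 0, 0], [0, 0, 0], [0, 0, 0]]'

```text
time: 2.23
tool_pos: [0.4366, -0.2868, 0.0304]
tcp_rot: [0.129, 1.578, -0.12]
wrist_force: [-0.9, 0.8, -1.2]
width: 0.999
```

```bash
python3 -c "
from h import *
goal(441.2,-288,13,-8.3)"
```

```text
t 2.23 pos [ 436.6 -286.8   30.4] F [-0.9  0.8 -1.2] M [-0.04  0.04 -0.02] w 0.999 q6 -0.47
rot deg tool [-0.8  -0.61 -0.29]  shift cm now-axes [ 1.73 -0.05  0.49]  after-turn [ 1.74 -0.05  0.47]
```

carry_out --offset '[[0, 0, 0.4], [0.8, 0, 0], [0.8, 0, 0], [0, 0, 0], [0, 0, 0]]' --delta_rot '[[-0.3, -0.4, 0], [0, 0, 0], [0, 0, 0], [0, 0, 0], [0, 0, 0]]'

```text
time: 2.65
tool_pos: [0.4464, -0.2897, 0.0211]
tcp_rot: [0.118, 1.56, -0.12]
wrist_force: [0.8, 0.4, -0.8]
width: 1.006
```

```bash
python3 -c "
from h import *
goal(441.2,-288,13,-8.3)"
```

```text
t 2.65 pos [ 446.4 -289.7   21.1] F [ 0.8  0.4 -0.8] M [-0.01 -0.04 -0.02] w 1.006 q6 -0.48
rot deg tool [-0.39  0.46  0.03]  shift cm now-axes [ 0.8   0.09 -0.55]  after-turn [ 0.81  0.1  -0.54]
```

carry_out --offset '[[0, 0, 0], [0, 0, 0], [0, 0, 0], [0, 0, 0], [0, 0, 0]]' --delta_rot '[[0, 0, 0], [0, 0, 0], [0, 0, 0], [0, 0, 0], [0, 0, 0]]'

```text
time: 3.07
tool_pos: [0.4461, -0.2893, 0.0205]
tcp_rot: [0.118, 1.56, -0.119]
wrist_force: [0.2, 0.8, -1.3]
width: 1.004
```

```bash
python3 -c "
from h import *
goal(441.2,-288,13,-8.3)"
```

```text
t 3.07 pos [ 446.1 -289.3   20.5] F [ 0.2  0.8 -1.3] M [-0.05  0.02  0.03] w 1.004 q6 -0.48
rot deg tool [-0.38  0.42  0.01]  shift cm now-axes [ 0.75  0.06 -0.51]  after-turn [ 0.75  0.06 -0.51]
```

carry_out --offset '[[0, 0, -0.5], [0.4, 0, 0], [0.3, 0, 0], [0, 0, 0], [0, 0, 0]]' --delta_rot '[[-0.4, 0.4, 0], [0, 0, 0], [0, 0, 0], [0, 0, 0], [0, 0, 0]]'

```text
time: 3.48
tool_pos: [0.4407, -0.2883, 0.0127]
tcp_rot: [0.114, 1.569, -0.113]
wrist_force: [-0.1, 0.1, 0.2]
width: 1.001
```

```bash
python3 -c "
from h import *
goal(441.2,-288,13,-8.3)"
```

```text
t 3.48 pos [ 440.7 -288.3   12.7] F [-0.1  0.1  0.2] M [-0.03 -0.01  0.05] w 1.001 q6 -0.48
rot deg tool [ 0.01 -0.05 -0.03]  shift cm now-axes [-0.03  0.04  0.05]  after-turn [-0.03  0.04  0.05]
```

Good. Now I'll close the gripper.

carry_out --offset '[[0, 0, 0], [0, 0, 0], [0, 0, 0], [0, 0, 0], [0, 0, 0]]' --delta_rot '[[0, 0, 0], [0, 0, 0], [0, 0, 0], [0, 0, 0], [0, 0, 0]]' --fingers -1 --newtons 80

```text
time: 3.9
tool_pos: [0.4411, -0.2886, 0.0133]
tcp_rot: [0.113, 1.568, -0.114]
wrist_force: [-0.4, 0.2, 0.0]
width: 0.299
```

carry_out --offset '[[0, 0, 0], [0, 0, 0], [0, 0, 0], [0, 0, 0], [0, 0, 0]]' --delta_rot '[[0, 0, 0], [0, 0, 0], [0, 0, 0], [0, 0, 0], [0, 0, 0]]'

```text
time: 4.32
tool_pos: [0.4414, -0.2887, 0.0135]
tcp_rot: [0.113, 1.567, -0.114]
wrist_force: [1.0, -0.0, 0.7]
width: 0.081
```

```bash
python3 -c "
from h import *
goal(441.2,-288,80,-8.3)"
```

```text
t 4.32 pos [ 441.4 -288.7   13.5] F [ 1.  -0.   0.7] M [ 0.01 -0.12 -0.04] w 0.081 q6 -0.48
rot deg tool [0.01 0.04 0.02]  shift cm now-axes [-6.65  0.07 -0.03]  after-turn [-6.65  0.07 -0.03]
```

carry_out --offset '[[-1, 0, 0], [-2, 0, 0], [-2.5, 0, 0], [-2.5, 0, 0], [0, 0, 0]]' --delta_rot '[[0, 0, 0], [0, 0, 0], [0, 0, 0], [0, 0, 0], [0, 0, 0]]'

```text
time: 4.73
tool_pos: [0.4428, -0.2899, 0.0972]
tcp_rot: [0.111, 1.563, -0.116]
wrist_force: [1.9, -1.9, -6.5]
width: 0.084
```

```bash
python3 -c "
from h import *
p,X=wrist('w2'); s=read_state()['tool_pos']*1000; print(s); X=X-[0,0,s[2]-13]
rects(X,(s[0]+24,s[1]-3),75,[(3,15),(44,56)])
L=X[np.hypot(X[...,0]-s[0]-24,X[...,1]-s[1]+3)<75]; L=L[(L[:,2]>3)&(L[:,2]<15)]
A=np.c_[L[:,:2]-s[:2],np.ones(len(L))]; print('plane',np.linalg.lstsq(A,L[:,2],rcond=None)[0])
# start pose: toe 20 mm before sheet edge
a=np.radians(14.1); C=np.array([621.5,34.4]); e=np.array([np.cos(a),np.sin(a)])
for k in (76,76+30+20): print(k,C-k*e)
g=C-126*e; goal(g[0],g[1],85,14.1)"
```

```text
[ 442.15847039 -289.44814841   95.12615568]
hist [   0    1  220 9962 6605   28  115  215  260  259  307  321  349  267
 4302  319  897 1194]
3 15 16751 [ 480.5 -293.2] [110.1  74.4] 87.1 z 9.8
44 56 4876 [ 445.3 -279.2] [81.5 37.4] 62.6 z 51.3
plane [-2.37289900e-03 -6.06438874e-03  9.99443410e+00]
76 [547.78972684  15.8852591 ]
126 [499.29612607   3.70450851]
t 4.78 pos [ 442.2 -289.4   95.1] F [ 0.4  0.1 -8.3] M [-0.02  0.15  0.  ] w 0.082 q6 -0.48
rot deg tool [-22.38   0.18   0.16]  shift cm now-axes [ 0.95 29.83  1.43]  after-turn [ 1.01 27.04 12.68]
```

View pics/w2.png

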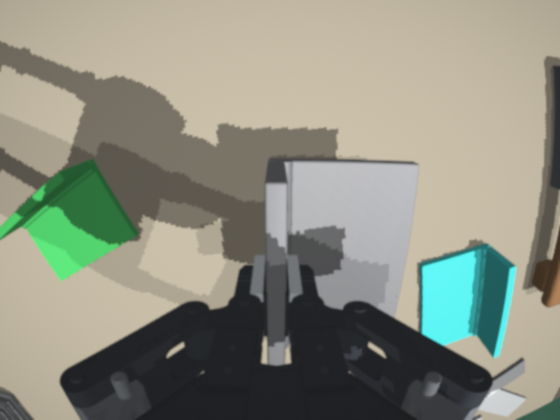

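The angle is lifted and hangs level at about 8 N; the upright runs down column 278 between the pads. I'll turn it and carry it to the pre-insertion point.

carry_out --offset '[[0, 0, 0], [0, 0, 0], [0, 0, 0], [0, 0, 0], [0, 2, 1]]' --delta_rot '[[-5, 0, 0], [-6, 0, 0], [-6, 0, 0], [-5.4, 0, 0], [0, 0, 0]]'

```text
time: 5.2
tool_pos: [0.4436, -0.2681, 0.0905]
tcp_rot: [-0.195, 1.566, 0.196]
wrist_force: [0.9, 0.5, -7.8]
width: 0.08
```

carry_out --offset '[[0, 3.5, 1.7], [0, 3.5, 1.7], [0, 3.5, 1.7], [0, 3.5, 1.7], [0, 3.5, 1.7]]' --delta_rot '[[0, 0, 0], [0, 0, 0], [0, 0, 0], [0, 0, 0], [0, 0, 0]]'

```text
time: 5.62
tool_pos: [0.4827, -0.0741, 0.0902]
tcp_rot: [-0.192, 1.568, 0.194]
wrist_force: [1.5, -0.7, -8.5]
width: 0.081
```

carry_out --offset '[[0, 3.5, 1.5], [0, 2.5, 1.2], [0, 1.5, 0.5], [0, 0, 0], [0, 0, 0]]' --delta_rot '[[0, 0, 0], [0, 0, 0], [0, 0, 0], [0, 0, 0], [0, 0, 0]]'

```text
time: 6.03
tool_pos: [0.4957, 0.0053, 0.0905]
tcp_rot: [-0.195, 1.568, 0.196]
wrist_force: [0.6, -1.5, -8.9]
width: 0.082
```

```bash
python3 - <<'E'
from h import *
p,X=wrist('w3'); s=read_state(); T=s['tool_pos']*1000
goal(499.3,3.7,60,14.1)
Z=X[...,2]
S=X[(Z>19)&(Z<32)&(abs(X[...,0]-620)<110)&(abs(X[...,1]-34)<130)]
r=cv2.minAreaRect(S[:,:2].astype(np.float32)); print('sheet',len(S),r,S[:,2].mean())
# angle toe edge & leg in tool-yaw frame
a=np.radians(14.1); e=np.array([np.cos(a),np.sin(a)]); n=np.array([-e[1],e[0]])
zz=Z-T[2]+13; m=(zz>3)&(zz<16); D=X[...,:2]-T[:2]; U=D@e; V=D@n
m&=(U>5)&(U<95)&(abs(V)<75)
print('leg V range',np.percentile(V[m],[.2,99.8]),'z',zz[m].mean(),'plane',np.linalg.lstsq(np.c_[U[m],V[m],np.ones(m.sum())],zz[m],rcond=None)[0])
bv,bu=[],[]
for v in range(-50,60,4):
    q=m&(abs(V-v)<2)
    if q.sum()>20: bv.append(v);bu.append(np.percentile(U[q],99.5))
print(np.round(bu,1)); f=np.polyfit(bv,bu,1); print('toe fit',f,'yaw rel deg',-np.degrees(f[0]))
# sheet front edge in same frame (origin TCP)
m2=(Z>19)&(Z<32)&(U>60)&(U<220)&(abs(V)<130); bv,bu=[],[]
for v in range(-90,110,6):
    q=m2&(abs(V-v)<3)
    if q.sum()>10: bv.append(v);bu.append(np.percentile(U[q],1))
print(bv,np.round(bu,1)); print('Vrange',np.percentile(V[m2],[.5,99.5]))
E
```

```text
t 6.08 pos [496.    4.4  90.8] F [ 0.1 -0.6 -8.4] M [-0.03  0.16 -0.06] w 0.078 q6 -0.29
rot deg tool [ 0.09 -0.28 -0.05]  shift cm now-axes [ 3.08 -0.15  0.32]  after-turn [ 3.08 -0.15  0.3 ]
sheet 15341 ((620.673828125, 32.12101745605469), (73.2999267578125, 180.7037353515625), 14.468223571777344) 24.195142929829508
leg V range [-38.32922399  54.85650316] z 7.032899460118417 plane [-1.04431833e-02 -4.12095181e-04  7.44079215e+00]
[69.9 69.9 69.7 69.5 69.9 69.7 69.6 69.3 69.5 69.4 69.6 69.3 69.4 69.6
 69.4 69.3 69.1 69.1 69.  69.2 69.  69.  68.9]
toe fit [-1.02207534e-02  6.95019002e+01] yaw rel deg 0.5856060356335118
[-90, -84, -78, -72, -66, -60, -54, -48, -42, -36, -30, -24, -18, -12, -6, 0, 6, 12, 18, 24, 30, 36, 42, 48, 54, 60, 66, 72, 78, 84] [104.   98.9  99.2  98.9  98.9  99.1  98.8  99.   98.8  98.6  99.2  99.1
  99.   99.1  99.1  99.   98.4  98.4  98.6  98.8  98.4  98.6  98.5  91.7
  91.2  91.4  91.6  91.2  91.1  91.2]
Vrange [-91.0197852   85.93629771]
```

View pics/w3.png

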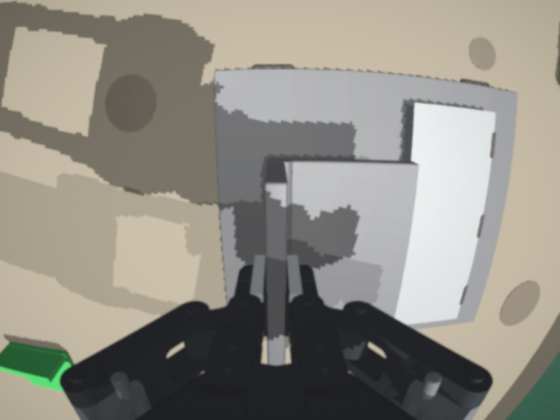

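The view shows the sheet's front edge at about column 410 and the angle's toe at 415 to 400, parallel within about 0.3° and centred within about 3 mm. It still needs to travel about 52 mm. I'll lower it to the plate ahead of the sheet, with the toe about 22 mm short of the edge.

carry_out --offset '[[1.5, -0.2, 0], [2, 0, 0], [1.5, 0, 0], [1, 0, 0], [0, 0, 0]]' --delta_rot '[[0, -0.3, 0], [0, 0, 0], [0, 0, 0], [0, 0, 0], [0, 0, 0]]'

```text
time: 6.5
tool_pos: [0.4955, 0.0015, 0.0299]
tcp_rot: [-0.191, 1.564, 0.193]
wrist_force: [-1.1, -0.2, -9.6]
width: 0.079
```

```bash
python3 -c "
from h import *
goal(496,2,23.5,14.2)"
```

```text
t 6.5 pos [495.5   1.5  29.9] F [-1.1 -0.2 -9.6] M [ 0.03  0.28 -0.04] w 0.079 q6 -0.29
rot deg tool [-0.18 -0.1  -0.1 ]  shift cm now-axes [0.64 0.04 0.06]  after-turn [0.64 0.04 0.06]
```

carry_out --offset '[[0.3, 0, 0], [0.2, 0, 0], [0.1, 0, 0], [0, 0, 0], [0, 0, 0]]' --delta_rot '[[-0.1, -0.1, -0.1], [0, 0, 0], [0, 0, 0], [0, 0, 0], [0, 0, 0]]'

```text
time: 6.92
tool_pos: [0.4998, 0.0024, 0.028]
tcp_rot: [-0.195, 1.553, 0.194]
wrist_force: [0.5, -0.8, -7.4]
width: 0.082
```

```bash
python3 -c "
from h import *
goal(496,2,23,14.2)"
```

```text
t 6.92 pos [499.8   2.4  28. ] F [ 0.5 -0.8 -7.4] M [-0.05  0.22  0.05] w 0.082 q6 -0.29
rot deg tool [0.02 0.48 0.13]  shift cm now-axes [ 0.49  0.06 -0.38]  after-turn [ 0.5   0.06 -0.38]
```

carry_out --offset '[[0.2, 0, 0], [0.2, 0, 0], [0.1, 0, 0], [0, 0, 0], [0, 0, 0]]' --delta_rot '[[0, 0.4, 0.1], [0, 0, 0], [0, 0, 0], [0, 0, 0], [0, 0, 0]]'

```text
time: 7.33
tool_pos: [0.5001, 0.0024, 0.0235]
tcp_rot: [-0.195, 1.561, 0.195]
wrist_force: [-2.6, -0.1, 4.2]
width: 0.083
```

```bash
python3 -c "
from h import *
goal(496,2,23,14.2)"
```

```text
t 7.33 pos [500.1   2.4  23.5] F [-2.6 -0.1  4.2] M [-0.03  0.69  0.05] w 0.083 q6 -0.29
rot deg tool [0.02 0.08 0.03]  shift cm now-axes [ 0.05  0.06 -0.4 ]  after-turn [ 0.05  0.06 -0.4 ]
```

Touchdown at Fz +4 N. I'll slide 14 mm and check before going under the sheet.

carry_out --offset '[[0, 0, 0.4], [0, 0, 0.5], [0, 0, 0.5], [0, 0, 0], [0, 0, 0]]' --delta_rot '[[0, 0, 0], [0, 0, 0], [0, 0, 0], [0, 0, 0], [0, 0, 0]]'

```text
time: 7.75
tool_pos: [0.5148, 0.0058, 0.0235]
tcp_rot: [-0.195, 1.558, 0.194]
wrist_force: [0.6, -0.4, 3.5]
width: 0.084
```

```bash
cat >> h.py <<'E'
def legs(name,yaw=14.2):
    p,X=wrist(name); T=read_state()['tool_pos']*1000; Z=X[...,2]
    a=np.radians(yaw); e=np.array([np.cos(a),np.sin(a)]); D=X[...,:2]-T[:2]; U=D@e; V=D@[-e[1],e[0]]
    def edge(m,q,v0,v1):
        r=[(v,np.percentile(U[k],q)) for v in range(v0,v1,4) for k in [m&(abs(V-v)<2)] if k.sum()>15]
        if len(r)>2:
            f=np.polyfit(*zip(*r),1); return 'U0 %.1f yawrel %.2f n %d V %d..%d'%(f[1],-np.degrees(f[0]),len(r),r[0][0],r[-1][0])
    leg=(Z>14.5)&(Z<19.5)&(U>5)&(U<95)&(abs(V)<56); sh=(Z>21.5)&(Z<29)&(U>25)&(U<130)&(abs(V)<110)
    print('leg z',Z[leg].mean(),'fit',np.linalg.lstsq(np.c_[U[leg],V[leg],np.ones(leg.sum())],Z[leg],rcond=None)[0],'V',np.percentile(V[leg],[.5,99.5]))
    print('toe/visible edge',edge(leg,99,-50,56)); 
    print('sheet front',edge(sh,1,-84,90),'V',np.percentile(V[sh],[.5,99.5]),'z',Z[sh].mean(),'back',edge(sh,99,-84,90))
E
python3 -c "
from h import *
goal(547.8,15.9,23.5,14.2); legs('w4')"
```

```text
t 7.75 pos [514.8   5.8  23.5] F [ 0.6 -0.4  3.5] M [0.03 0.1  0.04] w 0.084 q6 -0.29
rot deg tool [0.01 0.22 0.06]  shift cm now-axes [0.01 0.17 3.45]  after-turn [-0.    0.17  3.45]
leg z 18.19364363975375 fit [ 1.47783529e-03 -1.58620651e-03  1.81663949e+01] V [-31.26723801  53.73033121]
toe/visible edge U0 69.4 yawrel 0.46 n 23 V -34..54
sheet front U0 80.3 yawrel 10.45 n 41 V -72..88 V [-65.38954498  88.90157516] z 24.18841126762732 back U0 129.3 yawrel 0.10 n 41 V -72..88
```

View pics/w4.png

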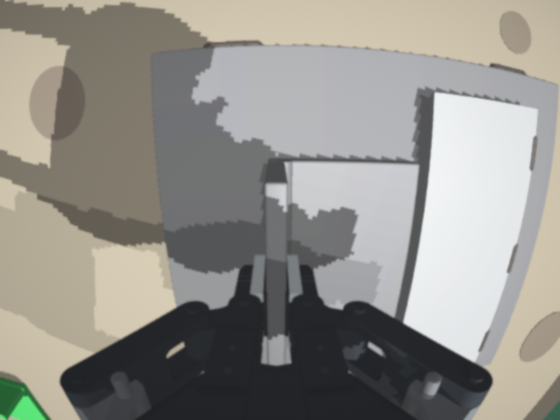

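The angle lies flat (leg top at z 18.2 mm, slope about 0) and square, with its toe at column 418 just short of the sheet's edge at 430. I'll slide it under.

carry_out --offset '[[0, 0, 0.5], [0, 0, 0.5], [0, 0, 0.5], [0, 0, 0.5], [0, 0, 0.3]]' --delta_rot '[[0, 0, 0], [0, 0, 0], [0, 0, 0], [0, 0, 0], [0, 0, 0]]'

```text
time: 8.22
tool_pos: [0.535, 0.0112, 0.0235]
tcp_rot: [-0.195, 1.563, 0.195]
wrist_force: [-6.8, -1.8, 12.8]
width: 0.082
```

```bash
python3 -c "
from h import *
goal(547.8,15.9,23.5,14.2)"
```

```text
t 8.22 pos [535.   11.2  23.5] F [-6.8 -1.8 12.8] M [-0.23  0.98  0.01] w 0.082 q6 -0.27
rot deg tool [ 0.03 -0.04  0.02]  shift cm now-axes [-0.    0.14  1.35]  after-turn [-0.    0.14  1.35]
```

carry_out --offset '[[-0.03, 0, 0], [0, 0, 0.3], [0, 0, 0.3], [0, 0, 0.2], [0, 0, 0]]' --delta_rot '[[0, 0, 0], [0, 0, 0], [0, 0, 0], [0, 0, 0], [0, 0, 0]]'

```text
time: 8.63
tool_pos: [0.5428, 0.0132, 0.0235]
tcp_rot: [-0.195, 1.562, 0.195]
wrist_force: [-4.1, -1.2, 8.2]
width: 0.087
```

```bash
python3 -c "
from h import *
goal(547.8,15.9,23.5,14.2)"
```

```text
t 8.63 pos [542.8  13.2  23.5] F [-4.1 -1.2  8.2] M [-0.19  0.64  0.  ] w 0.087 q6 -0.27
rot deg tool [ 0.02 -0.02  0.02]  shift cm now-axes [-0.    0.14  0.55]  after-turn [-0.    0.14  0.55]
```

carry_out --offset '[[0, 0, 0.1], [0, 0, 0.1], [0, 0, 0.1], [0, 0, 0], [0, 0, 0]]' --delta_rot '[[0, 0, 0], [0, 0, 0], [0, 0, 0], [0, 0, 0], [0, 0, 0]]'

```text
time: 9.05
tool_pos: [0.5453, 0.0139, 0.0235]
tcp_rot: [-0.195, 1.563, 0.195]
wrist_force: [-5.2, -1.7, 8.8]
width: 0.081
```

carry_out --offset '[[0, 0, 0.1], [0, 0, 0], [0, 0, 0], [0, 0, 0], [0, 0, 0]]' --delta_rot '[[0, 0, 0], [0, 0, 0], [0, 0, 0], [0, 0, 0], [0, 0, 0]]'

```text
time: 9.47
tool_pos: [0.5462, 0.0141, 0.0235]
tcp_rot: [-0.195, 1.563, 0.195]
wrist_force: [-3.8, -1.0, 9.7]
width: 0.083
```

```bash
python3 -c "
from h import *
goal(547.8,15.9,23.5,14.2)"
```

```text
t 9.47 pos [546.2  14.1  23.5] F [-3.8 -1.   9.7] M [-0.16  0.77 -0.04] w 0.083 q6 -0.27
rot deg tool [ 0.02 -0.05  0.01]  shift cm now-axes [-0.    0.13  0.2 ]  after-turn [-0.    0.13  0.2 ]
```

Nothing has been met yet, so I'll go on in 1 mm steps.

carry_out --offset '[[0, 0, 0.1], [0, 0, 0], [0, 0, 0], [0, 0, 0], [0, 0, 0]]' --delta_rot '[[0, 0, 0], [0, 0, 0], [0, 0, 0], [0, 0, 0], [0, 0, 0]]'

```text
time: 9.88
tool_pos: [0.5465, 0.0142, 0.0235]
tcp_rot: [-0.195, 1.564, 0.195]
wrist_force: [-6.0, -2.7, 11.0]
width: 0.079
```

carry_out --offset '[[0, 0, 0.1], [0, 0, 0], [0, 0, 0], [0, 0, 0], [0, 0, 0]]' --delta_rot '[[0, 0, 0], [0, 0, 0], [0, 0, 0], [0, 0, 0], [0, 0, 0]]'

```text
time: 10.3
tool_pos: [0.5466, 0.0142, 0.0235]
tcp_rot: [-0.196, 1.566, 0.195]
wrist_force: [-9.4, -2.4, 14.5]
width: 0.084
```

carry_out --offset '[[0, 0, 0.1], [0, 0, 0], [0, 0, 0], [0, 0, 0], [0, 0, 0]]' --delta_rot '[[0, 0, 0], [0, 0, 0], [0, 0, 0], [0, 0, 0], [0, 0, 0]]'

```text
time: 10.72
tool_pos: [0.5466, 0.0141, 0.0234]
tcp_rot: [-0.196, 1.568, 0.195]
wrist_force: [-13.2, -4.9, 17.5]
width: 0.082
```

```bash
python3 -c "
from h import *
goal(546.6,14.1,23.5,14.2)
legs('w5')
from h import *
z=np.load('pics/w5.npz');X=z['X']*1000;Z=X[...,2]
a=np.radians(14.2);e=np.array([np.cos(a),np.sin(a)]);D=X[...,:2]-[546.6,14.1];U=D@e;V=D@[-e[1],e[0]]
for v in range(-85,95,10):
  k=(abs(V-v)<2)&(Z>21.8)&(Z<30)&(U>30)&(U<125)
  j=(abs(V-v)<2)&(Z>22)&(Z<30)&(U>42)&(U<52)
  if k.sum()>10: print(v,np.percentile(U[k],[1,99]).round(1),Z[j].mean().round(1) if j.any() else None)
"
```

```text
t 10.72 pos [546.6  14.1  23.4] F [-13.2  -4.9  17.5] M [-0.55  1.57  0.18] w 0.082 q6 -0.27
rot deg tool [ 0.07 -0.35  0.01]  shift cm now-axes [-0.01 -0.   -0.  ]  after-turn [-0.01 -0.   -0.  ]
leg z 18.101635944741954 fit [-2.07371942e-03 -1.64649073e-03  1.81888418e+01] V [-26.51727447  53.80153872]
toe/visible edge U0 40.8 yawrel 0.23 n 21 V -26..54
sheet front U0 49.9 yawrel 11.57 n 38 V -60..88 V [-55.58853135  88.79642706] z 24.163564211318604 back U0 110.2 yawrel 0.79 n 38 V -60..88
-55 [ 55.3 112.5] None
-45 [ 83.2 110.6] None
-35 [ 69.3 110.6] None
-25 [ 54.6 110.3] None
-15 [ 40.9 109.6] 24.1
-5 [ 40.6 111.5] 24.2
5 [ 40.6 110.6] 24.1
15 [ 40.5 109.3] 24.1
25 [ 40.3 109.4] 24.1
35 [ 40.2 109.4] 24.1
45 [ 40.3 109. ] 24.1
55 [ 40.  109.8] 24.2
65 [ 39.9 110.3] 24.2
75 [ 40.  109.7] 24.1
85 [ 39.9 108.8] 24.2
```

View pics/w5.png

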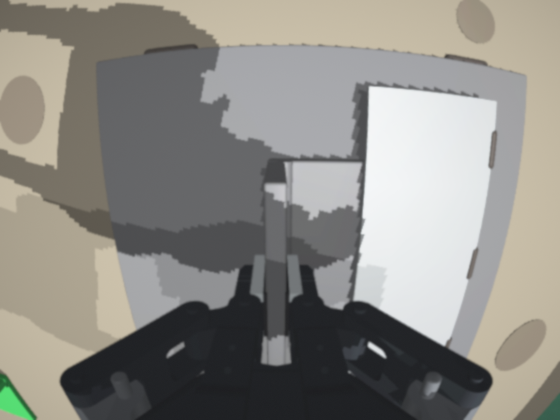

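Home: the TCP stopped while the push force rose. The sheet's front edge lies 30.6 mm short of the toe position, and the sheet is flat at 24.1 mm, so it has not lifted. The picture shows the edge running straight along column 365 over the leg. Next I'll trim the down force to about 10 N.

carry_out --offset '[[-0.02, 0, -0.1], [0, 0, 0], [0, 0, 0], [0, 0, 0], [0, 0, 0]]' --delta_rot '[[0, 0, 0], [0, 0, 0], [0, 0, 0], [0, 0, 0], [0, 0, 0]]'

```text
time: 11.18
tool_pos: [0.5466, 0.0141, 0.0234]
tcp_rot: [-0.196, 1.566, 0.195]
wrist_force: [-9.5, -4.4, 13.2]
width: 0.081
```

```bash
python3 -c "
from h import *
goal(546.6,14.1,23.5,14.2)"
```

```text
t 11.18 pos [546.6  14.1  23.4] F [-9.5 -4.4 13.2] M [-0.43  1.19  0.1 ] w 0.081 q6 -0.27
rot deg tool [ 0.06 -0.23  0.02]  shift cm now-axes [-0.01  0.   -0.  ]  after-turn [-0.01  0.   -0.  ]
```

carry_out --offset '[[-0.02, 0, -0.06], [0, 0, 0], [0, 0, 0], [0, 0, 0], [0, 0, 0]]' --delta_rot '[[0, 0, 0], [0, 0, 0], [0, 0, 0], [0, 0, 0], [0, 0, 0]]'

```text
time: 11.6
tool_pos: [0.5467, 0.0141, 0.0235]
tcp_rot: [-0.196, 1.565, 0.195]
wrist_force: [-7.3, -2.0, 8.5]
width: 0.082
```

carry_out --offset '[[0, 0, 0], [0, 0, 0], [0, 0, 0], [0, 0, 0], [0, 0, 0]]' --delta_rot '[[0, 0, 0], [0, 0, 0], [0, 0, 0], [0, 0, 0], [0, 0, 0]]'

```text
time: 12.02
tool_pos: [0.5467, 0.0141, 0.0235]
tcp_rot: [-0.196, 1.564, 0.195]
wrist_force: [-7.1, -3.4, 9.1]
width: 0.085
```

```bash
python3 -c "
from h import *
goal(546.6,14.1,23.5,14.2); F=[]
for i in range(6): read_camera('side'); F.append(read_state()['wrist_force'])
print(np.mean(F,0),np.std(F,0)); legs('w6')"
```

```text
t 12.02 pos [546.7  14.1  23.5] F [-7.1 -3.4  9.1] M [-0.29  0.84  0.14] w 0.085 q6 -0.27
rot deg tool [ 0.06 -0.15  0.03]  shift cm now-axes [-0.    0.   -0.01]  after-turn [-0.    0.   -0.01]
[-6.8496831  -2.89927299  9.32694124] [0.40798411 0.56908224 0.47773022]
leg z 18.113383467837128 fit [-1.77087949e-03 -1.12951983e-03  1.81817868e+01] V [-26.92724001  53.78437955]
toe/visible edge U0 40.5 yawrel -0.34 n 22 V -30..54
sheet front U0 50.0 yawrel 11.65 n 38 V -60..88 V [-55.69264186  88.7667926 ] z 24.17431865187742 back U0 110.2 yawrel 0.76 n 38 V -60..88
```

The force is a steady 9.3 N down with the angle home and flat. Handing in.

```bash
python3 -c "
from workcell import *
print(finish_job()); s=read_state(); print(s['time'],s['wrist_force'],s['tool_pos'])"
```

```text
the job is handed in; nothing more can be done
None
the job is handed in; nothing more can be done
```

The angle is home against the packing bar, flat on the base plate and still gripped. I handed it in at about 12.4 s of the 45 s allowed; no verdict was reported.

I picked the grey angle up by its upright and laid it on the plate ahead of the lapped sheet. I then slid it about 48 mm, until it stopped and the push force rose.

**Last checks:**
- **Home:** the toe is about 30.6 mm past the sheet's front edge, and the slot is 30 mm deep.
- **Square:** just before it went under, the toe read within about 0.3° of the sheet's edge. That cannot be measured directly now, because the sheet covers the toe.
- **Whole length under:** the angle sits about centred, with at least 30 mm of sheet to spare at each end.
- **Flat:** the leg's top is level at 18.1 mm.
- **Sheet not lifted:** its top reads 24.1–24.2 mm, against 24 mm when flat.
- **Push:** 9.3 ± 0.5 N down and steady, plus about 7 N held against the bar. The 9.3 N is the arm's push at the wrist; with the angle's own 8 N, the plate carries about 17 N.

**Checks that disagreed:**
- The automatic fit of the sheet's front edge gave a false angle of 10–12°, because the gripper hid part of the edge. I used the unhidden part instead.
- Small arm moves landed up to 5 mm off, so I corrected from measured positions.
- While sliding and seating, the down force briefly rose to about 17 N before I trimmed it.

I viewed eight pictures. The tee, hammer and brush were well clear of the arm's path; I did not look at them again at the end.

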